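Set a specimen carousel back one notch

TASK

The specimen carousel on the microscope bench was advanced one station too far. With a fingertip, push the pawl's red knob over until the pawl lifts out of the teeth and stays up, push the wheel back (clockwise seen from above) by exactly one notch, a tenth of a turn, then push the knob back so that the pawl drops fully down into the next notch. Grasp nothing and push gently; the pots must stay standing in the wheel and the other things on the bench must stay where they are.

Things in the scene. Friction and masses are not known exactly. Their poses are not given: they have to be found in the camera images.
- carousel: specimen carousel, fixed to the bench: a white base plate 225 mm (x) by 210 mm (y), 18 mm high, carrying a flat horizontal ratchet wheel and a pawl. Origin on the bench under the wheel's axis; own z up. In its own frame the pawl stands at the +x edge: its hinge pin runs along x at x = 87, y = -55, z = 54 mm, held by a grey post (14 x 20 mm, up to z = 64 mm) at x = 109, y = -58 mm.
- wheel_axis (a point): point on the wheel's vertical axis at the height of the wheel's top face (36 mm above the bench). The aluminium wheel is 192 mm across; along its rim stand ten steel saw teeth 9 mm high, 36 degrees apart, each with an upright face and a sloping back. The pawl's nose drops between them.
- wheel (a joint): angle of the wheel (rad), growing as it turns backward = clockwise seen from above; about 0 at the start, one notch is 0.628. With the pawl down it is free only 0.12 rad either way within a notch; it turns on anticlockwise with the pawl clicking over the teeth, and clockwise it is blocked. With the pawl up it turns freely both ways, with light friction (1 to 2 N at a peg), and stays where it is left.
- pawl (a joint): angle of the pawl (rad): 0 = nose fully down between two teeth, 0.75 = swung up against its stop, nose about 35 mm clear of the teeth. It is top-heavy: below about 0.4 it falls back down by itself, beyond that it falls up to its stop and stays. Takes less than 1 N at the knob.
- pawl_knob (a point): centre of the red ball knob (18 mm across) on the pawl's thin upright stem, 50 mm from the hinge pin. Pushing the knob towards the carousel's own -y lifts the nose, towards +y lowers it. With the pawl down it is at x = 87, y = -40, z = 102 mm in the carousel's frame; with the pawl up at x = 87, y = -77, z = 99 mm.
- pawl_nose (a point): underside of the pawl's nose, at the end of its dark steel arm (8 mm thick, 55 mm long from the hinge pin). With the pawl down it is at x = 87, y = -4, z = 37 mm in the carousel's frame, the arm level at z = 54 mm. With the pawl up the nose stands at y = -5 to -25, z = 76 to 92 mm: a finger that has pushed the knob over is then between knob and nose, and must leave straight upward or it knocks the pawl down again.
- peg0 (a point): centre of the top of a black upright peg on the wheel, 10 mm across, 45 mm tall above the wheel's top face (top 81 mm above the bench), 50 mm from the axis; there are five, 72 degrees apart, to push the wheel by. Half-way between them, at 58 mm from the axis, are five low white rings that hold specimen pots.
- peg1 (a point): the same on the next peg, 72 degrees on anticlockwise
- peg2 (a point): the same on the next peg, 72 degrees on anticlockwise
- peg3 (a point): the same on the next peg, 72 degrees on anticlockwise
- peg4 (a point): the same on the next peg, 72 degrees on anticlockwise
- pot_a: small clear specimen pot with blue cap, 22 mm across, 20 mm tall, loose, standing in a ring on the wheel (its top 56 mm above the bench) and riding with it; origin at the centre of its underside
- pot_b: small clear specimen pot with yellow cap, 22 mm across, 20 mm tall, loose, standing in a ring on the wheel (its top 56 mm above the bench) and riding with it; origin at the centre of its underside
- pot_c: small clear specimen pot with green cap, 22 mm across, 20 mm tall, loose, standing in a ring on the wheel (its top 56 mm above the bench) and riding with it; origin at the centre of its underside
- powder_bottle: white bottle with yellow label, 72 mm across, 135 mm tall, loose beside the carousel; origin at the centre of its underside
- beaker: glass beaker, 68 mm across, 75 mm tall, loose beside the carousel; origin at the centre of its underside
- drink_can: green can, 52 mm across, 100 mm tall, loose beside the carousel; origin at the centre of its underside
- tape_roll: orange roll, 70 mm across, 25 mm tall, loose beside the carousel; origin at the centre of its underside

How it is judged:
By the outcome, as a careful person would: the job done as asked, in the order asked, and still so for the second after the job is handed in, with the robot touching nothing.
It also fails if it takes over 51 s, if anything falls off the work surface, if the arm or the gripper's body presses on something with over 40 N, if the wrist force passes 120 N, or if a joint passes its speed limit or range.

ROBOT

A 7-joint arm with a two-finger parallel gripper is mounted at the origin on the work surface. World frame = base frame: x ahead of the robot, y to its left, z up, the work surface at z = 0. Lengths are in m, angles in rad, forces in N, time in s.
With the tool pointing down it reaches from about 0.425 to 0.925 m from the base axis. Payload 6.8 kg.
Tool frame: the origin (TCP) lies midway between the tips of the shut fingers; the grasp point (between the pads) lies 19 mm behind it; z points along the fingers, y is the line along which they close (so a half turn about z gives the same grasp; the last joint's range is limited). The gripper opens to 85 mm and grips with 20 to 120 N. Pads are 22 mm wide; open, the fingers measure 114 mm over their backs; the gripper's body (76 mm by 85 mm) begins 54 mm behind the grasp point. The pads swing forward as they close: fully open they stand 13 mm farther back than shut.
Start: joints at [1.07, 0.477, 0.022, 1.555, -0.011, 1.109, -0.083], TCP at [0.258, -0.624, 0.231] pointing down, gripper open.
Joint ranges: [-2.96, 2.96], [-0.34, 2.1], [-1.41, 1.46], [0.24, 2.44], [-1.37, 4.51], [0.17, 1.92], [-2.96, 2.96]. Speed limits (rad/s): [2.39, 2.39, 3.14, 3.14, 3.14, 3.14, 3.14].

INTERFACE

Orientations are given as a unit quaternion [w, x, y, z].
In Python, from station import bot gives the robot as it stands.
- The arm moves only by the tool jog_arm, never from a script. Its argument "rows" is a list of rows, each an object of numbers: "fingers": the finger opening in mm, from 0 to 85.4; "x", "y", "z": the shift along the tool's x, y, z in mm; "ax", "ay", "az": the turn, a rotation vector about the tool's x, y, z in degrees. A call has exactly 8 rows; each row shifts and turns the commanded pose from where the row before left it, along the tool's axes as they then stand; what a row does not reach is not made up. A row lasts 1/10 s, in which the tool goes at most 50 mm and 8.59 degrees, less where a joint would pass 70% of its speed; a pose out of reach is approached as far as the arm can. A call with a gripper value outside its range is refused whole. The fingers move at their own pace and stop on an object; "force" is the grip in N (left out, the last holds). Time passes only in rows, so rows that do not move let the fingers close, or fill a call up. It gives the time, the measured TCP pose, the force, the opening and the grip force at its end, in the units of the state.
- bot.get_obs(): the state, without advancing time (a new reading comes with each control period).
- bot.read_camera(name): name is "scene" or "side" or "wrist"; returns a dict with "pixels" (400x640x3 uint8, red, green, blue), "vertical_fov" (degrees; the focal length in pixels is half the picture's height over the tangent of half this angle, whatever the lens; pixels are square), "cx", "cy" (the principal point, pixels), "world_from_camera" (4x4, takes a point from camera to world coordinates). Camera axes: x right, y down, z forward; pixel columns grow to the right and rows downward; lengths in m; the calibration is good to about 2 mm. A picture is of the moment at which its call begins. There is no depth.
- bot.hand_in(): hands the job in; it is judged then, once.
The state is a dict: "t": time; "q": joint angles; "joint_vel": joint speeds; "joint_torque": joint torques, N m; "eef_pos": TCP position; "tool_rot": TCP orientation; "contact_force": force on the tool from outside, world axes, zero at the start; "torque": the same for the moment, N m; "gripper_width": opening from 0.0 (shut) to 1.0 (fully open); "grasp_force": force on a finger pad.
Only numpy, scipy, OpenCV 4.12 (cv2) and the standard library are available. Lean on these libraries where they do the work, as an engineer would, in place of code of your own. Each camera call takes 0.05 s, during which the arm holds its last target. There are 200 camera calls.

## Working session

There is one attempt and no reset: what is moved stays moved. The work goes in short steps, Python scripts to look and compute and a tool call to move; the robot and the scene stay as the last step left them, time stands still between calls to the robot, and variables do not carry over. Pictures are saved under pics/ and viewed, at most 10 in all, crops included, and the job is handed in when it is done.

Besides the shell and the picture viewer there is one more tool, called as name(argument=value, ...) on one line, values as JSON. jog_arm: Moves the arm, as the interface text tells. Its arguments: {"type":"object","properties":{"rows":{"type":"array","items":{"type":"object","properties":{"fingers":{"type":"number"},"x":{"type":"number"},"y":{"type":"number"},"z":{"type":"number"},"ax":{"type":"number"},"ay":{"type":"number"},"az":{"type":"number"}}}},"force":{"type":"number"}},"required":["rows"]}

```bash
mkdir -p pics; ls; cat > h.py <<'E'
import numpy as np, cv2
from station import bot
def snap(n,f=None):
    r=bot.read_camera(n)
    if f: cv2.imwrite(f'pics/{f}.png',r['pixels'][:,:,::-1])
    return r
def ray(r,u,v):
    f=200/np.tan(np.radians(r['vertical_fov'])/2); T=np.array(r['world_from_camera'])
    d=T[:3,:3]@np.array([(u-r['cx'])/f,(v-r['cy'])/f,1]); return T[:3,3],d/np.linalg.norm(d)
def onz(r,u,v,z):
    o,d=ray(r,u,v); return o+d*(z-o[2])/d[2]
def two(a,b):
    (o,d),(p,e)=a,b; s=np.linalg.lstsq(np.c_[d,-e],p-o,rcond=None)[0]
    A=o+s[0]*d;B=p+s[1]*e; return (A+B)/2,np.linalg.norm(A-B)
def proj(r,P):
    f=200/np.tan(np.radians(r['vertical_fov'])/2); T=np.linalg.inv(np.array(r['world_from_camera']))
    c=T[:3,:3]@np.array(P)+T[:3,3]; return c[0]/c[2]*f+r['cx'],c[1]/c[2]*f+r['cy']
def red(r):
    h=cv2.cvtColor(r['pixels'],cv2.COLOR_RGB2HSV)
    m=((h[:,:,0]<6)|(h[:,:,0]>174))&(h[:,:,1]>150)&(h[:,:,2]>70)
    n,l,s,c=cv2.connectedComponentsWithStats(m.astype(np.uint8))
    return sorted([(int(s[i,4]),c[i].round(1).tolist(),s[i,:4].tolist()) for i in range(1,n) if s[i,4]>15],reverse=True)[:4]
E
python3 - <<'E'
from h import *
for n in('scene','side','wrist'):
    r=snap(n,n+'0'); print(n,r['vertical_fov'],np.round(r['world_from_camera'],3).tolist(),red(r))
o=bot.get_obs(); print(o['t'],o['eef_pos'],o['tool_rot'],o['contact_force'])
a=[cv2.imread(f'pics/{n}0.png') for n in('scene','side')]
E
```

```text
pics
scene 52.534268624975205 [[-0.097, 0.698, -0.709, 1.075], [0.995, 0.08, -0.057, 0.063], [0.017, -0.711, -0.703, 0.653], [0.0, 0.0, 0.0, 1.0]] [(50, [255.1, 222.0], [251, 219, 9, 7])]
side 51.447183490497665 [[0.892, -0.345, 0.292, 0.288], [-0.452, -0.68, 0.577, -0.436], [-0.0, -0.647, -0.763, 0.712], [0.0, 0.0, 0.0, 1.0]] [(69, [385.5, 230.8], [381, 227, 10, 9])]
wrist 58.02741050968601 [[0.383, -0.888, -0.254, 0.322], [-0.924, -0.369, -0.104, -0.597], [-0.001, 0.275, -0.961, 0.372], [0.0, 0.0, 0.0, 1.0]] []
0.15 [ 0.25818234 -0.6231928   0.23055737] [-6.58439483e-04  9.80772233e-01  1.95154709e-01 -1.83213183e-04] [ 0.44901156  0.38457705 -0.87841272]
```

View pics/scene0.png

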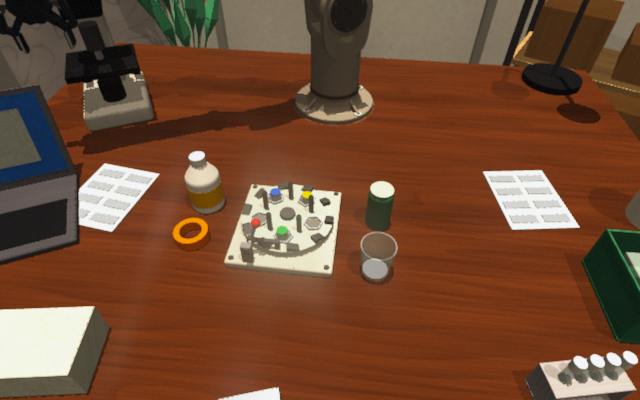

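View pics/side0.png

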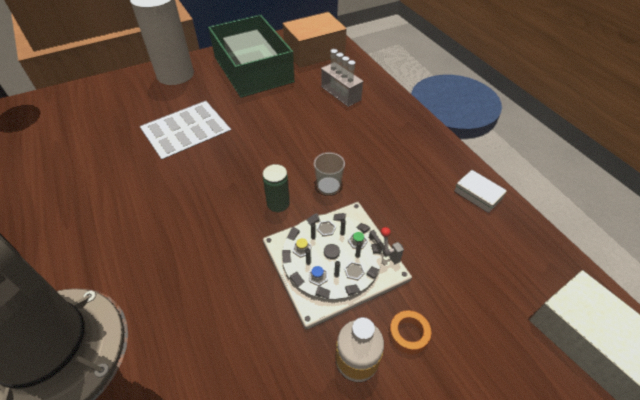

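Scene view: carousel at about (285,228) with the knob at (255,222) and the post at (247,252). The can is at (380,205), beaker (377,255), tape (191,234) and bottle (205,185). Side view: carousel at (335,260), knob (385,231).

```bash
python3 - <<'E'
from h import *
s,d=snap('scene'),snap('side')
k=two(ray(s,255.1,222),ray(d,385.5,230.8)); print('knob',k)
# plate corners: rough clicks
def quad(r,c):
    h=cv2.cvtColor(r['pixels'],cv2.COLOR_RGB2HSV); m=((h[:,:,1]<75)&(h[:,:,2]>110)).astype(np.uint8)
    m=cv2.morphologyEx(m,cv2.MORPH_CLOSE,np.ones((9,9)))
    m[:, :c[0]]=0;m[:,c[1]:]=0;m[:c[2]]=0;m[c[3]:]=0
    cs=max(cv2.findContours(m,0,1)[0],key=cv2.contourArea)
    hull=cv2.convexHull(cs); p=cv2.approxPolyDP(hull,10,True)[:,0]; return p
for r,c in((s,(226,344,180,276)),(d,(258,412,200,318))):
    p=quad(r,c); w=np.array([onz(r,*q,.018)[:2] for q in p]); print(p.tolist(),w.round(3).tolist(),np.linalg.norm(w-np.roll(w,1,0),axis=1).round(3),w.mean(0))
a=cv2.resize(s['pixels'][175:280,220:345,::-1],None,fx=5,fy=5,interpolation=2)
b=cv2.resize(d['pixels'][195:325,255:415,::-1],None,fx=4.5,fy=4.5,interpolation=2)
cv2.imwrite('pics/ca.png',a);cv2.imwrite('pics/cb.png',b)
E
```

```text
knob (array([ 0.59563337, -0.09829936,  0.10510872]), np.float64(0.0005971390586457887))
[[252, 184], [340, 192], [330, 274], [226, 263]] [[0.405, -0.157], [0.408, 0.047], [0.633, 0.043], [0.629, -0.157]] [0.225 0.204 0.225 0.2  ] [ 0.51873407 -0.05576501]
[[358, 202], [401, 245], [411, 277], [300, 317], [263, 238]] [[0.628, 0.043], [0.648, -0.093], [0.624, -0.162], [0.402, -0.14], [0.408, 0.048]] [0.221 0.138 0.073 0.223 0.188] [ 0.54211655 -0.06086813]
```

View pics/ca.png

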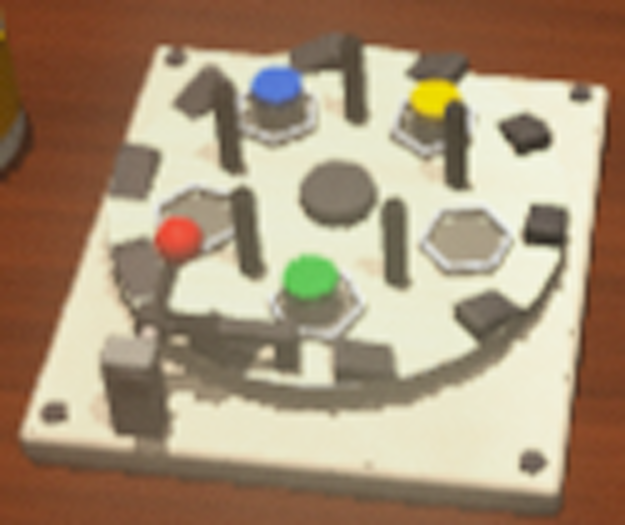

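View pics/cb.png

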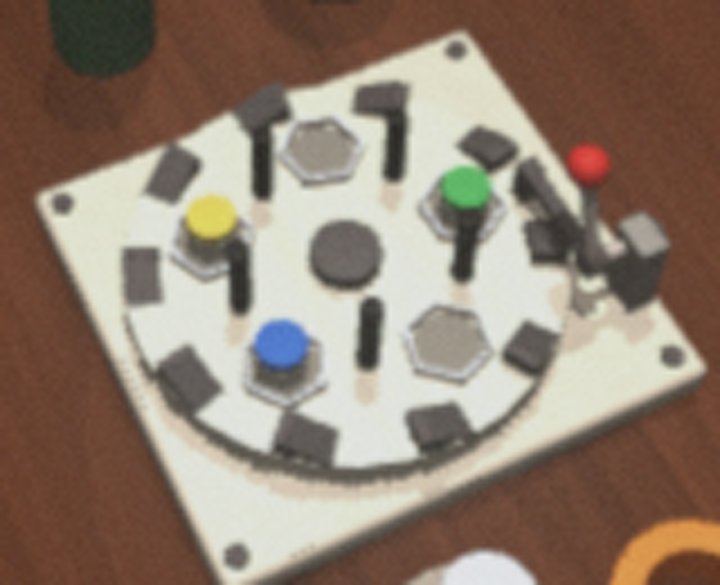

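The crops show the knob, hub, five pegs and three pots clearly. Next I triangulate the hub and peg tops.

```bash
python3 - <<'E'
from h import *
s,d=snap('scene'),snap('side')
A=lambda p:(p[0]/5+219.6,p[1]/5+174.6); B=lambda p:(p[0]/4.5+254.6,p[1]/4.5+194.6)
print('hub',two(ray(s,*A((338,190))),ray(d,*B((345,253)))))
pe=[((218,85),(372,303)),((350,42),(238,245)),((455,107),(262,130)),((395,205),(395,115)),((243,193),(465,222))]
P=[]
for a,b in pe:
    p,e=two(ray(s,*A(a)),ray(d,*B(b))); P.append(p); print(p.round(4),round(e,4))
m=np.mean(P,0);print('mean',m)
for p in P: v=p-m; print(np.hypot(*v[:2]).round(4),np.degrees(np.arctan2(v[1],v[0])).round(1))
print('screws s',[onz(s,*A(q),.019)[:2].round(4).tolist() for q in((175,57),(580,93),(532,461),(54,412))])
print('screws d',[onz(d,*B(q),.019)[:2].round(4).tolist() for q in((62,203),(456,49),(673,356),(236,556))])
print('post top',two(ray(s,*A((131,352))),ray(d,*B((643,236)))))
for n,u,v,z in(('bottle',197,157,.135),('can',381,189,.1),('beaker',378,243,.075),('tape',191,231,.025)): print(n,onz(s,u,v,z).round(3))
for n,u,v,z in(('bottle',364,328,.135),('can',275,173,.1),('beaker',329,163,.075),('tape',411,328,.025)): print(n,onz(d,u,v,z).round(3))
E
```

```text
hub (array([ 0.50864746, -0.05665099,  0.04334195]), np.float64(0.00020621467933252418))
[ 0.4939 -0.1057  0.0843] 0.0014
[ 0.4597 -0.0569  0.0823] 0.0021
[ 0.4937 -0.0092  0.0823] 0.0011
[ 0.5483 -0.0261  0.0804] 0.0008
[ 0.5475 -0.0859  0.0791] 0.0003
mean [ 0.50861301 -0.05675738  0.08167101]
0.0511 -106.7
0.0489 -179.8
0.0498 107.4
0.0501 37.7
0.0486 -36.8
screws s [[0.4116, -0.1489], [0.4142, 0.0373], [0.618, 0.0343], [0.6152, -0.1516]]
screws d [[0.4157, 0.0383], [0.6189, 0.0358], [0.6159, -0.1509], [0.4124, -0.1476]]
post top (array([ 0.61666263, -0.11590688,  0.06240426]), np.float64(0.00015508893111583705))
bottle [ 0.462 -0.243  0.135]
can [0.476 0.13  0.1  ]
beaker [0.595 0.127 0.075]
tape [ 0.564 -0.245  0.025]
bottle [ 0.458 -0.247  0.135]
can [0.476 0.13  0.1  ]
beaker [0.6   0.128 0.075]
tape [ 0.563 -0.247  0.025]
```

jog_arm(rows=[{"fingers":0,"az":-8.44},{"fingers":0,"az":-8.44},{"fingers":0,"az":-8.44},{"fingers":0,"az":-8.44},{"fingers":0,"az":-8.44},{"fingers":0,"az":-8.44},{"fingers":0,"az":-8.44},{"fingers":0,"az":-8.44}])

```text
invalid input
```

jog_arm(rows=[{"fingers":0,"x":0,"y":0,"z":0,"ax":0,"ay":0,"az":-8.4},{"fingers":0,"x":0,"y":0,"z":0,"ax":0,"ay":0,"az":-8.4},{"fingers":0,"x":0,"y":0,"z":0,"ax":0,"ay":0,"az":-8.4},{"fingers":0,"x":0,"y":0,"z":0,"ax":0,"ay":0,"az":-8.4},{"fingers":0,"x":0,"y":0,"z":0,"ax":0,"ay":0,"az":-8.4},{"fingers":0,"x":0,"y":0,"z":0,"ax":0,"ay":0,"az":-8.4},{"fingers":0,"x":0,"y":0,"z":0,"ax":0,"ay":0,"az":-8.4},{"fingers":0,"x":0,"y":0,"z":0,"ax":0,"ay":0,"az":-8.4}], force=20)

```text
t: 1.15
eef_pos: [0.2583, -0.6236, 0.2313]
tool_rot: [-0.0, 0.707, 0.707, -0.0]
contact_force: [-0.3, 0.1, 0.5]
gripper_width: 0.001
grasp_force: 0.0
```

jog_arm(rows=[{"fingers":0,"x":20,"y":12,"z":0,"ax":0,"ay":0,"az":0},{"fingers":0,"x":35,"y":21,"z":0,"ax":0,"ay":0,"az":0},{"fingers":0,"x":35,"y":21,"z":0,"ax":0,"ay":0,"az":0},{"fingers":0,"x":35,"y":21,"z":0,"ax":0,"ay":0,"az":0},{"fingers":0,"x":35,"y":21,"z":0,"ax":0,"ay":0,"az":0},{"fingers":0,"x":35,"y":21,"z":0,"ax":0,"ay":0,"az":0},{"fingers":0,"x":35,"y":21,"z":0,"ax":0,"ay":0,"az":0},{"fingers":0,"x":35,"y":21,"z":0,"ax":0,"ay":0,"az":0}])

```text
t: 1.95
eef_pos: [0.4194, -0.358, 0.2315]
tool_rot: [0.0, 0.709, 0.705, -0.0]
contact_force: [1.4, -0.3, -1.3]
gripper_width: 0.002
grasp_force: 0.0
```

jog_arm(rows=[{"fingers":0,"x":35,"y":21,"z":0,"ax":0,"ay":0,"az":0},{"fingers":0,"x":35,"y":21,"z":0,"ax":0,"ay":0,"az":0},{"fingers":0,"x":35,"y":21,"z":0,"ax":0,"ay":0,"az":0},{"fingers":0,"x":35,"y":21,"z":0,"ax":0,"ay":0,"az":0},{"fingers":0,"x":35,"y":21,"z":0,"ax":0,"ay":0,"az":0},{"fingers":0,"x":35,"y":21,"z":0,"ax":0,"ay":0,"az":0},{"fingers":0,"x":30,"y":21,"z":0,"ax":0,"ay":0,"az":0},{"fingers":0,"x":10,"y":10,"z":0,"ax":0,"ay":0,"az":0}])

```text
t: 2.75
eef_pos: [0.5788, -0.1055, 0.2317]
tool_rot: [-0.0, 0.707, 0.707, 0.001]
contact_force: [-1.0, 0.1, 0.0]
gripper_width: -0.003
grasp_force: 0.0
```

jog_arm(rows=[{"fingers":0,"x":20,"y":10,"z":20,"ax":0,"ay":0,"az":0},{"fingers":0,"x":20,"y":10,"z":30,"ax":0,"ay":0,"az":0},{"fingers":0,"x":0,"y":0,"z":30,"ax":0,"ay":0,"az":0},{"fingers":0,"x":0,"y":0,"z":0,"ax":0,"ay":0,"az":0},{"fingers":0,"x":0,"y":0,"z":0,"ax":0,"ay":0,"az":0},{"fingers":0,"x":0,"y":0,"z":0,"ax":0,"ay":0,"az":0},{"fingers":0,"x":0,"y":0,"z":0,"ax":0,"ay":0,"az":0},{"fingers":0,"x":0,"y":0,"z":0,"ax":0,"ay":0,"az":0}])

```text
t: 3.55
eef_pos: [0.5979, -0.0709, 0.1527]
tool_rot: [0.001, 0.709, 0.705, 0.001]
contact_force: [-0.1, -0.1, 0.1]
gripper_width: -0.0
grasp_force: 0.0
```

```bash
python3 - <<'E'
from h import *
s,d,w=snap('scene'),snap('side'),snap('wrist')
print([red(r) for r in(s,d,w)])
a=cv2.resize(s['pixels'][150:280,210:350,::-1],None,fx=4,fy=4,interpolation=2)
b=cv2.resize(d['pixels'][150:320,280:420,::-1],None,fx=3.06,fy=3.06,interpolation=2)
o=np.zeros((520,420+570,3),np.uint8);o[:520,:560]=a;o[:b.shape[0],560:560+b.shape[1]]=b[:520]
cv2.imwrite('pics/m1.png',cv2.resize(o,(792,416)))
E
```

```text
[[(22, [253.8, 221.6], [251, 219, 8, 7])], [(62, [385.5, 231.5], [381, 227, 10, 9])], []]
```

View pics/m1.png

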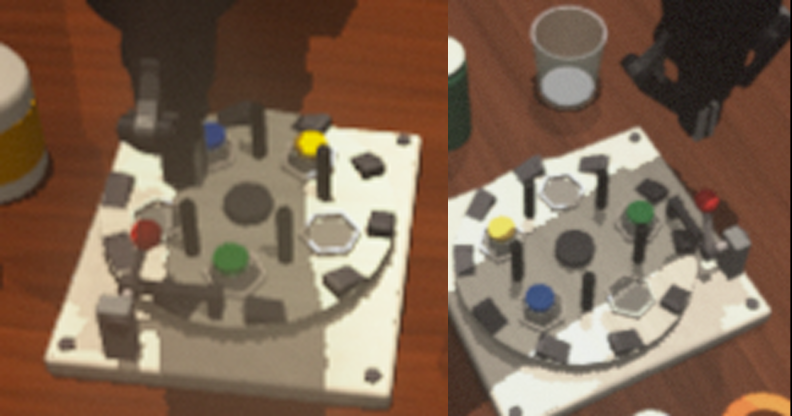

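The fingers are shut above the carousel on the +y side of the knob (knob at scene (254,222), side (385,231)). Now descend, then push.

jog_arm(rows=[{"fingers":0,"x":3,"y":-2,"z":10,"ax":0,"ay":0,"az":0},{"fingers":0,"x":0,"y":0,"z":15,"ax":0,"ay":0,"az":0},{"fingers":0,"x":0,"y":0,"z":15,"ax":0,"ay":0,"az":0},{"fingers":0,"x":0,"y":0,"z":12,"ax":0,"ay":0,"az":0},{"fingers":0,"x":0,"y":0,"z":8,"ax":0,"ay":0,"az":0},{"fingers":0,"x":0,"y":0,"z":0,"ax":0,"ay":0,"az":0},{"fingers":0,"x":0,"y":0,"z":0,"ax":0,"ay":0,"az":0},{"fingers":0,"x":0,"y":0,"z":0,"ax":0,"ay":0,"az":0}])

```text
t: 4.5
eef_pos: [0.5958, -0.0673, 0.0919]
tool_rot: [0.0, 0.709, 0.705, 0.0]
contact_force: [0.7, -0.4, 0.4]
gripper_width: -0.001
grasp_force: 0.0
```

jog_arm(rows=[{"fingers":0,"x":-5,"y":0,"z":0,"ax":0,"ay":0,"az":0},{"fingers":0,"x":-5,"y":0,"z":0,"ax":0,"ay":0,"az":0},{"fingers":0,"x":-5,"y":0,"z":0,"ax":0,"ay":0,"az":0},{"fingers":0,"x":-5,"y":0,"z":0,"ax":0,"ay":0,"az":0},{"fingers":0,"x":-5,"y":0,"z":0,"ax":0,"ay":0,"az":0},{"fingers":0,"x":-5,"y":0,"z":0,"ax":0,"ay":0,"az":0},{"fingers":0,"x":-4,"y":0,"z":0,"ax":0,"ay":0,"az":0},{"fingers":0,"x":-3,"y":0,"z":0,"ax":0,"ay":0,"az":0}])

```text
t: 5.3
eef_pos: [0.595, -0.1049, 0.0913]
tool_rot: [0.0, 0.709, 0.705, -0.0]
contact_force: [1.0, -0.4, 0.0]
gripper_width: -0.0
grasp_force: 0.0
```

```bash
python3 - <<'E'
from h import *
s,d=snap('scene'),snap('side')
a,b=red(s),red(d); print(a,b,bot.get_obs()['eef_pos'])
if a and b: print(two(ray(s,*a[0][1]),ray(d,*b[0][1])))
print('down',proj(s,(.595,-.098,.102)),proj(d,(.595,-.098,.102)),'up',proj(s,(.595,-.135,.099)),proj(d,(.595,-.135,.099)))
E
```

```text
[(20, [238.6, 222.3], [236, 220, 8, 5])] [(60, [395.1, 245.6], [391, 242, 9, 9])] [ 0.59500744 -0.10500821  0.09125214]
(array([ 0.59555921, -0.12985338,  0.09998926]), np.float64(0.0003877630058711585))
down (np.float64(255.66082901091642), np.float64(222.83101171810443)) (np.float64(385.04354781423547), np.float64(231.91050504029053)) up (np.float64(235.878622746912), np.float64(222.24767901468908)) (np.float64(396.2920755292646), np.float64(248.1545404649491))
```

jog_arm(rows=[{"fingers":0,"x":0,"y":0,"z":0,"ax":0,"ay":0,"az":0},{"fingers":0,"x":0,"y":0,"z":0,"ax":0,"ay":0,"az":0},{"fingers":0,"x":0,"y":0,"z":-10,"ax":0,"ay":0,"az":0},{"fingers":0,"x":0,"y":0,"z":-15,"ax":0,"ay":0,"az":0},{"fingers":0,"x":0,"y":0,"z":-20,"ax":0,"ay":0,"az":0},{"fingers":0,"x":0,"y":0,"z":-20,"ax":0,"ay":0,"az":0},{"fingers":0,"x":0,"y":0,"z":-10,"ax":0,"ay":0,"az":0},{"fingers":0,"x":0,"y":0,"z":0,"ax":0,"ay":0,"az":0}])

```text
t: 6.2
eef_pos: [0.5964, -0.1043, 0.1688]
tool_rot: [0.002, 0.709, 0.705, 0.001]
contact_force: [-0.6, 0.3, -1.1]
gripper_width: 0.003
grasp_force: 0.0
```

```bash
python3 - <<'E'
from h import *
s,d=snap('scene'),snap('side')
a,b=red(s),red(d); print(a,b,bot.get_obs()['eef_pos'])
if a and b: print(two(ray(s,*a[0][1]),ray(d,*b[0][1])))
E
```

```text
[(56, [234.6, 221.2], [231, 217, 9, 10])] [(66, [396.1, 247.7], [392, 244, 9, 9])] [ 0.59486635 -0.10440917  0.16628404]
(array([ 0.59436641, -0.13623679,  0.10161346]), np.float64(0.001975216252725169))
```

jog_arm(rows=[{"fingers":0,"x":0,"y":-20,"z":0,"ax":0,"ay":0,"az":0},{"fingers":0,"x":6,"y":-30,"z":0,"ax":0,"ay":0,"az":0},{"fingers":0,"x":6,"y":-30,"z":0,"ax":0,"ay":0,"az":0},{"fingers":0,"x":6,"y":-30,"z":0,"ax":0,"ay":0,"az":0},{"fingers":0,"x":4,"y":-22,"z":0,"ax":0,"ay":0,"az":0},{"fingers":0,"x":0,"y":0,"z":20,"ax":0,"ay":0,"az":0},{"fingers":0,"x":0,"y":0,"z":20,"ax":0,"ay":0,"az":0},{"fingers":0,"x":0,"y":0,"z":10,"ax":0,"ay":0,"az":0}])

```text
t: 7.1
eef_pos: [0.4615, -0.0816, 0.1143]
tool_rot: [-0.001, 0.709, 0.705, -0.001]
contact_force: [0.7, -0.3, 0.4]
gripper_width: 0.003
grasp_force: 0.0
```

jog_arm(rows=[{"fingers":0,"x":0,"y":1,"z":10,"ax":0,"ay":0,"az":0},{"fingers":0,"x":0,"y":0,"z":10,"ax":0,"ay":0,"az":0},{"fingers":0,"x":0,"y":0,"z":10,"ax":0,"ay":0,"az":0},{"fingers":0,"x":0,"y":0,"z":10,"ax":0,"ay":0,"az":0},{"fingers":0,"x":0,"y":0,"z":8,"ax":0,"ay":0,"az":0},{"fingers":0,"x":0,"y":0,"z":0,"ax":0,"ay":0,"az":0},{"fingers":0,"x":0,"y":0,"z":0,"ax":0,"ay":0,"az":0},{"fingers":0,"x":0,"y":0,"z":0,"ax":0,"ay":0,"az":0}])

```text
t: 7.9
eef_pos: [0.4646, -0.0817, 0.0687]
tool_rot: [0.0, 0.709, 0.705, 0.0]
contact_force: [0.2, -0.2, 0.8]
gripper_width: 0.001
grasp_force: 0.0
```

jog_arm(rows=[{"fingers":0,"x":4,"y":0,"z":0,"ax":0,"ay":0,"az":0},{"fingers":0,"x":4,"y":0,"z":0,"ax":0,"ay":0,"az":0},{"fingers":0,"x":4,"y":0,"z":0,"ax":0,"ay":0,"az":0},{"fingers":0,"x":4,"y":0,"z":0,"ax":0,"ay":0,"az":0},{"fingers":0,"x":4,"y":0,"z":0,"ax":0,"ay":0,"az":0},{"fingers":0,"x":4,"y":0,"z":0,"ax":0,"ay":0,"az":0},{"fingers":0,"x":3,"y":0,"z":0,"ax":0,"ay":0,"az":0},{"fingers":0,"x":2,"y":0,"z":0,"ax":0,"ay":0,"az":0}])

```text
t: 8.7
eef_pos: [0.4646, -0.0523, 0.0683]
tool_rot: [0.0, 0.709, 0.705, 0.0]
contact_force: [1.3, -1.7, -0.6]
gripper_width: -0.0
grasp_force: 0.9
```

```bash
cat >> h.py <<'E'
AX=np.array([.5086,-.0567])
def caps(r):
    h=cv2.cvtColor(r['pixels'],cv2.COLOR_RGB2HSV); H,S,V=[h[:,:,i].astype(int) for i in range(3)]
    P=proj(r,(AX[0],AX[1],.056)); out={}
    yy,xx=np.mgrid[:400,:640]; near=np.hypot(xx-P[0],yy-P[1])<75
    for n,lo,hi in(('blue',105,125),('yellow',22,32),('green',50,75)):
        m=(near&(H>=lo)&(H<=hi)&(S>150)&(V>60)).astype(np.uint8)
        k,l,s,c=cv2.connectedComponentsWithStats(m)
        if k>1:
            i=1+s[1:,4].argmax(); p=onz(r,*c[i],.053)[:2]-AX
            out[n]=(int(s[i,4]),round(np.hypot(*p)*1e3,1),round(np.degrees(np.arctan2(p[1],p[0])),1))
    return out
def rep():
    s,d=snap('scene'),snap('side'); print(caps(s),caps(d)); a,b=red(s),red(d)
    if a and b: print('knob',two(ray(s,*a[0][1]),ray(d,*b[0][1]))[0].round(4))
    print(bot.get_obs()['eef_pos'].round(4)); return s,d
E
python3 -c "from h import *;rep()"
```

```text
{'yellow': (6, np.float64(62.6), np.float64(117.7)), 'green': (1, np.float64(51.2), np.float64(-31.7))} {}
knob [ 0.5944 -0.1349  0.1019]
[ 0.4642 -0.0521  0.0682]
```

jog_arm(rows=[{"fingers":0,"x":2,"y":0,"z":0,"ax":0,"ay":0,"az":0},{"fingers":0,"x":2,"y":0,"z":0,"ax":0,"ay":0,"az":0},{"fingers":0,"x":2,"y":0,"z":0,"ax":0,"ay":0,"az":0},{"fingers":0,"x":2,"y":0,"z":0,"ax":0,"ay":0,"az":0},{"fingers":0,"x":0,"y":0,"z":0,"ax":0,"ay":0,"az":0},{"fingers":0,"x":0,"y":0,"z":0,"ax":0,"ay":0,"az":0},{"fingers":0,"x":0,"y":0,"z":0,"ax":0,"ay":0,"az":0},{"fingers":0,"x":0,"y":0,"z":0,"ax":0,"ay":0,"az":0}])

```text
t: 9.6
eef_pos: [0.464, -0.0444, 0.0681]
tool_rot: [-0.0, 0.709, 0.705, -0.0]
contact_force: [-0.6, 1.2, 0.8]
gripper_width: -0.0
grasp_force: 0.0
```

jog_arm(rows=[{"fingers":0,"x":-5,"y":0,"z":0,"ax":0,"ay":0,"az":0},{"fingers":0,"x":-2,"y":0,"z":0,"ax":0,"ay":0,"az":0},{"fingers":0,"x":0,"y":0,"z":-10,"ax":0,"ay":0,"az":0},{"fingers":0,"x":0,"y":0,"z":-20,"ax":0,"ay":0,"az":0},{"fingers":0,"x":0,"y":0,"z":-30,"ax":0,"ay":0,"az":0},{"fingers":0,"x":0,"y":0,"z":-30,"ax":0,"ay":0,"az":0},{"fingers":0,"x":0,"y":0,"z":-10,"ax":0,"ay":0,"az":0},{"fingers":0,"x":0,"y":0,"z":0,"ax":0,"ay":0,"az":0}])

```text
t: 10.4
eef_pos: [0.4654, -0.0518, 0.17]
tool_rot: [0.002, 0.709, 0.705, 0.001]
contact_force: [-0.4, 0.5, -0.3]
gripper_width: -0.001
grasp_force: 0.0
```

```bash
python3 - <<'E'
from h import *
for n in('scene','side'):
    im=cv2.imread(f'pics/{n}0.png')[:,:,::-1].copy()
    r=snap(n); r['pixels']=im; print('start',n,caps(r))
s,d=rep(); w=snap('wrist')
a=cv2.resize(s['pixels'][160:280,215:350,::-1],(450,400),interpolation=2)
b=cv2.resize(d['pixels'][195:325,255:415,::-1],(350,284),interpolation=2)
o=np.zeros((400,800,3),np.uint8);o[:,:450]=a;o[:284,450:]=b
cv2.imwrite('pics/m2.png',o)
E
```

```text
start scene {'blue': (25, np.float64(61.8), np.float64(-145.2)), 'yellow': (59, np.float64(59.1), np.float64(145.6))}
start side {'blue': (42, np.float64(55.7), np.float64(-146.8))}
{'yellow': (2, np.float64(60.6), np.float64(115.4)), 'green': (1, np.float64(53.3), np.float64(-38.7))} {}
knob [ 0.5946 -0.1352  0.1015]
[ 0.4633 -0.0517  0.1671]
```

View pics/m2.png

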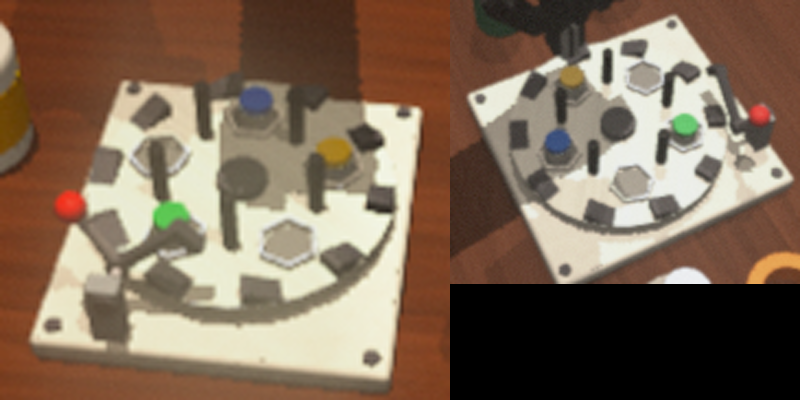

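The pawl is up (knob at crop (71,206)) and the pots stand in their rings. Next I measure the wheel turn from the caps and pegs, before against after.

```bash
python3 - <<'E'
from h import *
s,d=snap('scene'),snap('side')
def mk(sx,sy,ox,oy): return lambda p:((p[0]+.5)/sx+ox-.5,(p[1]+.5)/sy+oy-.5)
A0,B0=mk(5,5,220,175),mk(4.5,4.5,255,195); A1,B1=mk(10/3,10/3,215,160),mk(350/160,284/130,255,195)
def ang(r,f,p,z):
    q=onz(r,*f(p),z)[:2]-AX; return np.degrees(np.arctan2(q[1],q[0])).round(1),(np.hypot(*q)*1e3).round(1)
for n,a0,b0,a1,b1 in(('blue',(276,85),(281,342),(256,100),(108,140)),('yel',(436,98),(210,215),(335,150),(122,76)),('grn',(310,275),(465,187),(172,215),(234,123))):
    print(n,ang(s,A0,a0,.055),ang(d,B0,b0,.055),'->',ang(s,A1,a1,.055),ang(d,B1,b1,.055))
for p in((202,88),(296,92),(317,158),(228,190),(157,143)): print('peg s',ang(s,A1,p,.081))
for p in((218,85),(350,42),(455,107),(395,205),(243,193)): print('peg s0',ang(s,A0,p,.081))
for p in((557-450,92),(607-450,52),(668-450,76),(663-450,133),(594-450,144)): print('peg d',ang(d,B1,p,.081))
# refined: pot caps by local saturation centroid
for n,r in(('s',s),('d',d)):
    h=cv2.cvtColor(r['pixels'],cv2.COLOR_RGB2HSV).astype(int)
    h0=cv2.cvtColor(cv2.imread('pics/%s0.png'%({'s':'scene','d':'side'}[n])),cv2.COLOR_BGR2HSV).astype(int)
    for hh,cl,f in((h0,((276,85),(436,98),(310,275)) if n=='s' else((281,342),(210,215),(465,187)),A0 if n=='s' else B0),(h,((256,100),(335,150),(172,215)) if n=='s' else((108,140),(122,76),(234,123)),A1 if n=='s' else B1)):
        o=[]
        for c in cl:
            u,v=map(int,np.round(f(c))); w=hh[v-7:v+8,u-8:u+9]; H0=np.median(hh[v-1:v+2,u-1:u+2,0])
            m=(abs(w[:,:,0]-H0)<8)&(w[:,:,1]>.65*np.median(hh[v-1:v+2,u-1:u+2,1])); y,x=np.nonzero(m)
            q=onz(r,u-8+x.mean(),v-7+y.mean(),.055)[:2]-AX; o.append((int(m.sum()),np.degrees(np.arctan2(q[1],q[0])).round(1),(np.hypot(*q)*1e3).round(1)))
        print(n,o)
E
```

```text
blue (np.float64(-144.3), np.float64(57.8)) (np.float64(-145.3), np.float64(56.9)) -> (np.float64(179.5), np.float64(57.0)) (np.float64(179.2), np.float64(56.9))
yel (np.float64(143.2), np.float64(58.4)) (np.float64(141.7), np.float64(58.5)) -> (np.float64(107.7), np.float64(58.8)) (np.float64(106.8), np.float64(58.0))
grn (np.float64(-1.3), np.float64(57.2)) (np.float64(-0.1), np.float64(57.9)) -> (np.float64(-35.9), np.float64(57.4)) (np.float64(-34.9), np.float64(57.2))
peg s (np.float64(-141.5), np.float64(46.9))
peg s (np.float64(143.8), np.float64(49.3))
peg s (np.float64(72.6), np.float64(51.3))
peg s (np.float64(1.4), np.float64(46.6))
peg s (np.float64(-73.7), np.float64(49.0))
peg s0 (np.float64(-109.2), np.float64(53.5))
peg s0 (np.float64(-178.6), np.float64(49.4))
peg s0 (np.float64(108.6), np.float64(49.5))
peg s0 (np.float64(36.9), np.float64(50.7))
peg s0 (np.float64(-35.2), np.float64(50.0))
peg d (np.float64(146.3), np.float64(52.4))
peg d (np.float64(73.7), np.float64(49.8))
peg d (np.float64(1.2), np.float64(48.6))
peg d (np.float64(-71.2), np.float64(49.7))
peg d (np.float64(-141.7), np.float64(49.8))
s [(51, np.float64(-144.7), np.float64(57.7)), (55, np.float64(144.2), np.float64(57.8)), (75, np.float64(-1.1), np.float64(58.2))]
s [(47, np.float64(-179.8), np.float64(57.9)), (69, np.float64(107.0), np.float64(57.8)), (60, np.float64(-37.8), np.float64(58.1))]
d [(95, np.float64(-144.8), np.float64(58.0)), (91, np.float64(143.7), np.float64(57.7)), (80, np.float64(-0.7), np.float64(57.9))]
d [(83, np.float64(179.8), np.float64(57.9)), (88, np.float64(107.8), np.float64(57.9)), (88, np.float64(-36.4), np.float64(58.0))]
```

The wheel has turned 36.0° (six estimates, 35.1 to 37.2), so I go to the far side of the knob.

jog_arm(rows=[{"fingers":0,"x":-10,"y":11,"z":0,"ax":0,"ay":0,"az":0},{"fingers":0,"x":-20,"y":20,"z":0,"ax":0,"ay":0,"az":0},{"fingers":0,"x":-25,"y":28,"z":0,"ax":0,"ay":0,"az":0},{"fingers":0,"x":-25,"y":28,"z":0,"ax":0,"ay":0,"az":0},{"fingers":0,"x":-20,"y":26,"z":0,"ax":0,"ay":0,"az":0},{"fingers":0,"x":-15,"y":18,"z":0,"ax":0,"ay":0,"az":0},{"fingers":0,"x":0,"y":0,"z":0,"ax":0,"ay":0,"az":0},{"fingers":0,"x":0,"y":0,"z":10,"ax":0,"ay":0,"az":0}])

```text
t: 11.55
eef_pos: [0.5959, -0.1681, 0.1584]
tool_rot: [0.001, 0.709, 0.705, 0.001]
contact_force: [-0.7, 0.3, 0.1]
gripper_width: 0.002
grasp_force: 0.0
```

jog_arm(rows=[{"fingers":0,"x":0,"y":0,"z":15,"ax":0,"ay":0,"az":0},{"fingers":0,"x":0,"y":0,"z":15,"ax":0,"ay":0,"az":0},{"fingers":0,"x":0,"y":0,"z":15,"ax":0,"ay":0,"az":0},{"fingers":0,"x":0,"y":0,"z":12,"ax":0,"ay":0,"az":0},{"fingers":0,"x":0,"y":0,"z":8,"ax":0,"ay":0,"az":0},{"fingers":0,"x":0,"y":0,"z":0,"ax":0,"ay":0,"az":0},{"fingers":0,"x":0,"y":0,"z":0,"ax":0,"ay":0,"az":0},{"fingers":0,"x":0,"y":0,"z":0,"ax":0,"ay":0,"az":0}])

```text
t: 12.35
eef_pos: [0.5954, -0.1674, 0.094]
tool_rot: [0.001, 0.709, 0.705, 0.0]
contact_force: [0.4, 0.3, -0.8]
gripper_width: -0.0
grasp_force: 0.0
```

jog_arm(rows=[{"fingers":0,"x":6,"y":0,"z":0,"ax":0,"ay":0,"az":0},{"fingers":0,"x":5,"y":0,"z":0,"ax":0,"ay":0,"az":0},{"fingers":0,"x":5,"y":0,"z":0,"ax":0,"ay":0,"az":0},{"fingers":0,"x":5,"y":0,"z":0,"ax":0,"ay":0,"az":0},{"fingers":0,"x":5,"y":0,"z":0,"ax":0,"ay":0,"az":0},{"fingers":0,"x":5,"y":0,"z":0,"ax":0,"ay":0,"az":0},{"fingers":0,"x":5,"y":0,"z":0,"ax":0,"ay":0,"az":0},{"fingers":0,"x":4,"y":0,"z":0,"ax":0,"ay":0,"az":0}])

```text
t: 13.15
eef_pos: [0.595, -0.1267, 0.0933]
tool_rot: [-0.0, 0.709, 0.705, 0.0]
contact_force: [0.2, 0.7, -0.0]
gripper_width: 0.002
grasp_force: 0.0
```

jog_arm(rows=[{"fingers":0,"x":2,"y":0,"z":0,"ax":0,"ay":0,"az":0},{"fingers":0,"x":0,"y":0,"z":0,"ax":0,"ay":0,"az":0},{"fingers":0,"x":-10,"y":0,"z":0,"ax":0,"ay":0,"az":0},{"fingers":0,"x":-15,"y":0,"z":0,"ax":0,"ay":0,"az":0},{"fingers":0,"x":-5,"y":0,"z":-20,"ax":0,"ay":0,"az":0},{"fingers":0,"x":0,"y":0,"z":-30,"ax":0,"ay":0,"az":0},{"fingers":0,"x":0,"y":0,"z":-30,"ax":0,"ay":0,"az":0},{"fingers":0,"x":0,"y":0,"z":-20,"ax":0,"ay":0,"az":0}])

```text
t: 13.95
eef_pos: [0.5953, -0.1578, 0.1955]
tool_rot: [0.001, 0.71, 0.704, 0.0]
contact_force: [0.5, 0.2, -0.7]
gripper_width: 0.003
grasp_force: 0.0
```

```bash
python3 - <<'E'
from h import *
s,d=rep()
a=cv2.resize(s['pixels'][160:280,170:410,::-1],(480,240),interpolation=2)
b=cv2.resize(d['pixels'][140:340,255:425,::-1],(306,360),interpolation=2)
a=cv2.resize(a,(490,245)); o=np.zeros((360,796,3),np.uint8);o[:245,:490]=a;o[:,490:]=b
cv2.imwrite('pics/m3.png',o)
E
```

```text
{'blue': (37, np.float64(60.5), np.float64(-179.0)), 'yellow': (61, np.float64(58.5), np.float64(108.7)), 'green': (7, np.float64(52.9), np.float64(-33.3))} {'blue': (56, np.float64(57.6), np.float64(178.5))}
knob [ 0.5949 -0.0982  0.1053]
[ 0.5966 -0.1578  0.1967]
```

View pics/m3.png

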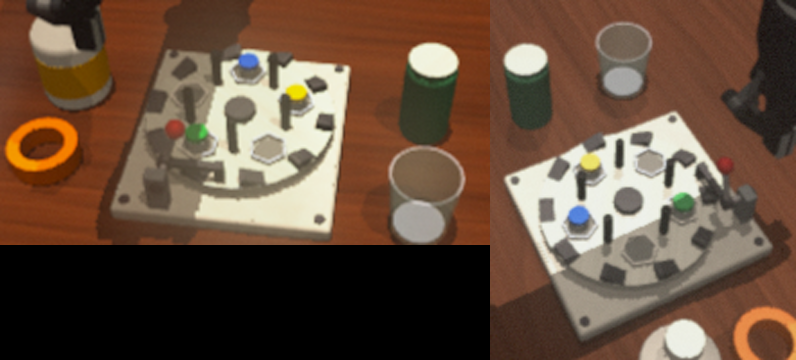

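The knob is back at its start point (0.595, -0.098), crop (175,128). The pawl arm is level in the notch, the pots are standing, the other things are in place and the arm is clear. I'm handing in.

```bash
python3 -c "from station import bot;print(bot.hand_in())"
```

```text
the job is handed in; nothing more can be done
None
```

I lifted the pawl, turned the wheel back one notch (about 36° measured) and dropped the pawl fully into the next notch; the pots stayed standing, nothing else was disturbed, and the job was handed in at about 14 s.

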